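# Set the back gauge with its handwheel

### The arm

A 6-joint arm with a two-finger parallel gripper is mounted at the origin on the work surface; the furniture and walls round the work are solid. World frame = base frame: x ahead of the robot, y to its left, z up, the work surface at z = 0. Lengths are in m, angles in rad, forces in N, time in s.
With the tool pointing down it reaches from about 0.4 to 0.825 m from the base axis. Payload 7 kg.
Tool frame: the origin (TCP) lies at the very end of the fingers, on their centre line; the grasp point (between the pads) lies 19 mm behind it; z points along the fingers, x is the direction in which the jaws open and shut, and the axes are right-handed (so a half turn about z gives the same grasp; the last joint's range is limited). The gripper opens to 88 mm and grips with 3 to 60 N. Pads are 19 mm wide; open, the fingers measure 130 mm over their backs; the gripper's body (78 mm by 193 mm) begins 47 mm behind the grasp point.
Start: joints at [1.438, 0.359, 0.012, 0, -1.224, -0.288], TCP at [0.276, 0.616, 0.227] pointing down, gripper open.
Joint ranges: [-3.07, 3.07], [-1.43, 2.12], [-1.02, 1.25], [-3.03, 1.67], [-3.05, -0], [-3.03, 3.03]. Speed limits (rad/s): [2.39, 2.39, 3.01, 3.14, 3.14, 3.14].

### API

Orientations are given as [roll, pitch, yaw] about the fixed x, y, z axes, in that order (R = Rz(yaw) Ry(pitch) Rx(roll)).
In Python, from station import telemetry, grab_frame, arm, regions_of, pinpoint gives the robot as it stands. The module is installed in compiled form; this text tells all that it offers.
- The arm moves only by the shell command python3 -m inch 'ROWS' [FORCE]. ROWS is text: rows parted by semicolons, each of 7 numbers parted by spaces: the opening, from 0 (shut) to 1 (fully open), then the shift along the world's x, y, z in cm, then the turn, a rotation vector about the world's x, y, z in degrees. A call has 1 to 12 rows; each row is the pose to reach, as a shift and turn from the pose measured when the call began; what a row does not reach only later rows make up. A row lasts 1/8 s, in which the tool goes at most 62.5 mm and 10.7 degrees, less where a joint would pass 70% of its speed; a pose out of reach is approached as far as the arm can. A call with a gripper value outside its range is refused whole. The fingers move at their own pace and stop on an object; FORCE is the grip in N (left out, the last holds). Time passes only in rows, so rows that repeat a pose let the fingers close. It gives the time, the measured TCP pose, the force and the opening at its end, in the units of the state.
- telemetry.get_state(): the state, without advancing time (a new reading comes with each control period).
- grab_frame(name): name is "side" or "top" or "wrist"; returns a dict with "pixels" (420x560x3 uint8, red, green, blue), "fx", "fy", "cx", "cy" (pixels), "R" (3x3) and "t" (3): a world point X has camera coordinates R X + t. Camera axes: x right, y down, z forward; pixel columns grow to the right and rows downward; lengths in m; the calibration is good to about 2 mm. A picture is of the moment at which its call begins. There is no depth.
- arm.job_done(): hands the job in, once; it reports no verdict.
Trained networks look in the newest picture that a camera, given by its name, has taken for a name from the list of things; names that differ only in an ending like _2 or _b are one class to them, and where a whole thing is asked for, a point or a joint stands for the part that bears it (a point fixed in the world has none). Each returns a list of dicts, best first, with "p" (0 to 1); they miss things now and then, are a little off and sometimes report something else, mostly with a low value. They report only what shows in the picture. A call takes as long as a camera call.
- regions_of(camera, name): "pixels" (420x560 bool, what is visible of it) and "bbox" ([left, top, right, bottom] in pixels, round what is visible of it).
- pinpoint(camera, name): "location" ([column, row] in pixels: a listed point, or the origin of a listed thing).
The state is a dict: "t": time; "q": joint angles; "qd": joint speeds; "joint_efforts": joint torques, N m; "eef_pos": TCP position; "ee_rot": TCP orientation; "force": force on the tool from outside, world axes, zero at the start; "moment": the same for the moment, N m; "width": finger opening in m.
Only numpy, scipy, OpenCV 4.12 (cv2) and the standard library are available. Lean on these libraries where they do the work, as an engineer would, in place of code of your own. Each camera call takes 0.05 s, during which the arm holds its last target. There are 200 camera calls.

### The job

Set the back gauge for the next batch of books: crank the handwheel by its upright handle until the brass pointer of the fence stands at the long mark on the scale strip, then let go. Move the fence only with the handwheel; do not touch the fence itself.

Things in the scene. Friction and masses are not known exactly. Their poses are not given: they have to be found in the camera images.
- back_gauge: Fixed back gauge, base plate 150x345x18 mm. Origin: on the table under the axis of its level handwheel (122 mm across, rim top at z 84 mm). +y: along the screw, from handwheel to end block (plate y -80 to 265); scale on the -x side. Wheel clockwise from above drives the fence to +y, 80 mm a full turn; it stays where left and takes 5 N at the handle. The small black knob on the end block is fixed.
- crank_handle (a point): Upright round wooden handle on the handwheel's rim, 19 mm thick, from 86 to 140 mm above the table. It spins freely on its pin, so fingers can hold it at one unchanging orientation while it goes round a circle of 55 mm radius about the handwheel axis. Point: on the handle's axis at the height to grip, 120 mm above the table. Its axes turn with it and mean nothing.
- fence: Dark block with a low aluminium plate (124 mm along x, top 70 mm above the table) across two rods; a short brass pointer on its -x side reaches over the scale. Origin: tip of the pointer, 24 mm above the table; axes as the back gauge's. Slides along the gauge's y, origin between y = 95 and 220 mm of the back gauge.
- scale: White strip 36x150x4 mm, fixed on the base plate, with short black marks every 20 mm and one long black mark over its whole width. Origin: under the middle of the long mark, 18 mm above the table; axes as the back gauge's. The long mark begins 30 to 85 mm further from the handwheel (+y) than the pointer; they agree when their y along the gauge is the same.

How it is judged:
By the outcome, as a careful person would: the job done as asked, in the order asked, and still so for the second after the job is handed in, with the robot touching nothing.
It also fails if it takes over 45 s, if anything falls off the work surface, if the arm or the gripper's body presses on something with over 40 N, if the wrist force passes 120 N, or if a joint passes its speed limit or range.

## Working session

There is one attempt and no reset: what is moved stays moved. The work goes in short steps, Python scripts to look and compute and a shell command to move; the robot and the scene stay as the last step left them, time stands still between calls to the robot, and variables do not carry over. Pictures are saved under pics/ and viewed, about 8 in all and at most 12, crops included, and the job is handed in when it is done.

```bash
mkdir -p pics; cat > h.py <<'E'
import numpy as np, cv2
from station import telemetry, grab_frame, arm, regions_of, pinpoint
def ray(f,uv):
    R=np.array(f["R"]);t=np.array(f["t"])
    d=R.T@np.array([(uv[0]-f["cx"])/f["fx"],(uv[1]-f["cy"])/f["fy"],1]);return -R.T@t,d
def at_z(f,uv,z):
    c,d=ray(f,uv);return c+d*(z-c[2])/d[2]
def proj(f,X):
    p=np.array(f["R"])@np.array(X)+np.array(f["t"]);return np.array([f["fx"]*p[0]/p[2]+f["cx"],f["fy"]*p[1]/p[2]+f["cy"]])
def save(f,n): cv2.imwrite("pics/"+n,f["pixels"][:,:,::-1])
Z=dict(back_gauge=0,crank_handle=.12,fence=.024,scale=.018)
E
python3 - <<'E'
from h import *
s=telemetry.get_state();print(s["t"],s["eef_pos"],s["ee_rot"],s["width"])
ims=[]
for c in ["top","side","wrist"]:
    f=grab_frame(c);ims.append(f["pixels"])
    print(c,"cam",np.round(ray(f,(0,0))[0],3))
    for n in Z:
        for r in pinpoint(c,n)[:2]: print(n,np.round(r["location"],1),round(r["p"],2),np.round(at_z(f,r["location"],Z[n]),4))
    save(f,c+"0.png")
E
```

```text
0.0 [0.2755624  0.61566418 0.22564651] [-3.14144646e+00 -1.62149281e-03 -1.99171438e+00] 0.0876171870797342
top cam [0.409 0.015 0.93 ]
back_gauge [333.8 192.7] 0.61 [ 0.5669 -0.0743  0.    ]
crank_handle [314.2 168.3] 0.61 [ 0.5884 -0.0292  0.12  ]
fence [272.3 218.1] 0.59 [0.5126 0.0441 0.024 ]
side cam [ 0.371 -0.741  0.458]
back_gauge [326.1 266.8] 0.58 [ 0.5651 -0.0762  0.    ]
crank_handle [337.7 190.1] 0.83 [ 0.595 -0.034  0.12 ]
fence [285.5 225. ] 0.85 [0.5193 0.0406 0.024 ]
scale [275.5 215.4] 0.8 [0.5101 0.0945 0.018 ]
wrist cam [0.349 0.583 0.384]
```

View pics/top0.png

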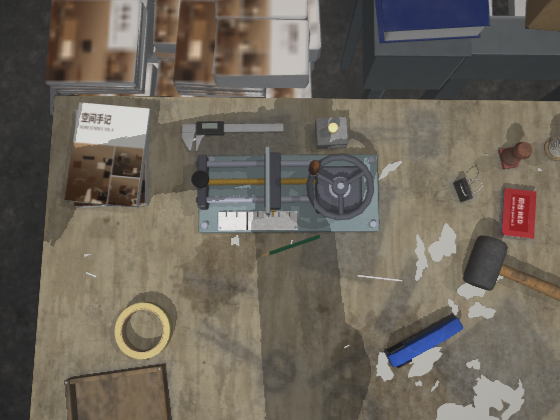

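View pics/side0.png

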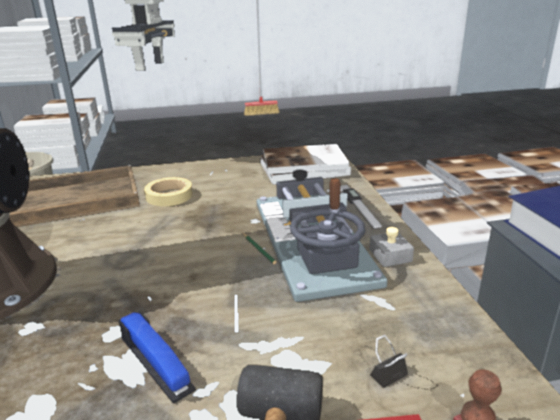

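```bash
python3 - <<'E'
from h import *
a=cv2.imread("pics/top0.png")[140:245,185:390]; a=cv2.resize(a,None,fx=3.9,fy=3.9,interpolation=cv2.INTER_CUBIC)
b=cv2.imread("pics/side0.png")[180:300,250:400]
cv2.imwrite("pics/c1.png",a)
f=grab_frame("top"); 
for p,z in [((339.7,185.5),.09),((198,232),.018),((380,232),.018)]: print(at_z(f,p,z))
for r in regions_of("top","scale")[:2]:print(r["bbox"],r["p"])
E
```

```text
[ 0.56460014 -0.07603475  0.09      ]
[0.48478886 0.18505852 0.018     ]
[ 0.48960882 -0.15996901  0.018     ]
[219.9, 213.1, 297.2, 230.2] 0.94
```

View pics/c1.png

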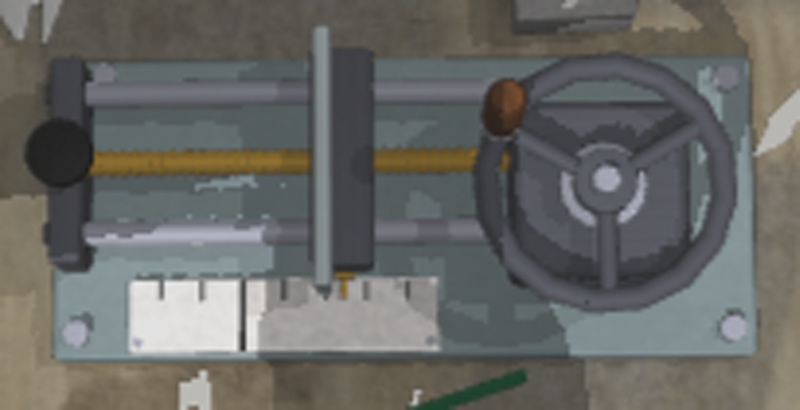

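```bash
python3 -m inch '1 2.7 -5.4 0 0 0 0;1 5.4 -10.8 0 0 0 0;1 8.1 -16.2 0 0 0 0;1 10.8 -21.6 0 0 0 0;1 13.5 -27 0 0 0 0;1 16.2 -32.4 0 0 0 0;1 18.9 -37.8 0 0 0 0;1 21.6 -43.2 0 0 0 0;1 24.3 -48.6 0 0 0 0;1 27 -54 0 0 0 0;1 29.7 -60 -1 0 0 0;1 31.8 -64.6 -2 0 0 0' 25
python3 -m inch '1 0 0 0 0 0 0;1 0 0 0 0 0 0'
python3 - <<'E'
from h import *
s=telemetry.get_state();print(s["t"],s["eef_pos"],s["ee_rot"],s["q"])
for c in ["wrist","side"]:
    f=grab_frame(c);save(f,c+"1.png")
    for n in Z:
        for r in pinpoint(c,n)[:1]: print(c,n,np.round(r["location"],1),round(r["p"],2),np.round(at_z(f,r["location"],Z[n]),4))
E
```

```text
t: 2.35
eef_pos: [0.5946, -0.032, 0.2068]
ee_rot: [-3.141, 0.001, -1.992]
force: [0.2, 1.0, -0.3]
width: 0.0877
t: 2.6
eef_pos: [0.5945, -0.0324, 0.2066]
ee_rot: [-3.141, 0.001, -1.993]
force: [-0.3, 0.3, -0.3]
width: 0.0877
2.6 [ 0.59454677 -0.03238578  0.20664876] [-3.14091645e+00  5.19240490e-04 -1.99314158e+00] [ 2.73575091e-01  2.42135454e-01 -1.99538324e-01  3.87410810e-05
 -1.12827071e+00  8.74859235e-01]
wrist back_gauge [327.6 191.1] 0.8 [ 0.5653 -0.0799  0.    ]
wrist crank_handle [281.9 221.5] 0.91 [ 0.5902 -0.0299  0.12  ]
wrist fence [255.5 271.1] 0.97 [0.5133 0.0415 0.024 ]
wrist scale [227.1 283.3] 0.68 [0.5097 0.0845 0.018 ]
side back_gauge [324.9 265.4] 0.63 [ 0.5642 -0.0716  0.    ]
side crank_handle [333.8 189. ] 0.64 [ 0.5899 -0.0282  0.12  ]
side fence [281.3 225.8] 0.7 [0.5112 0.0394 0.024 ]
side scale [274.  216.3] 0.73 [0.5065 0.0914 0.018 ]
```

View pics/wrist1.png

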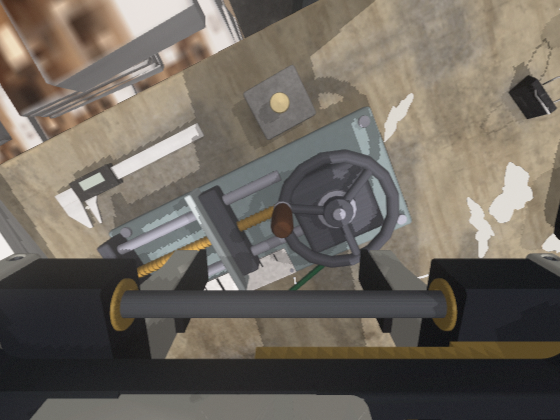

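```bash
python3 -m inch '1 -0.4 0.3 -2 0 0 0;1 -0.4 0.3 -5 0 0 0;1 -0.4 0.3 -8 0 0 0;1 -0.4 0.3 -9.5 0 0 0;1 -0.4 0.3 -10.5 0 0 0;1 -0.4 0.3 -10.5 0 0 0;0 -0.4 0.3 -10.5 0 0 0;0 -0.4 0.3 -10.5 0 0 0;0 -0.4 0.3 -10.5 0 0 0;0 -0.4 0.3 -10.5 0 0 0;0 -0.4 0.3 -10.5 0 0 0;0 -0.4 0.3 -10.5 0 0 0' 25
python3 - <<'E'
from h import *
s=telemetry.get_state();print(s["t"],s["eef_pos"],s["force"],s["width"])
E
```

```text
t: 4.6
eef_pos: [0.5906, -0.0285, 0.102]
ee_rot: [-3.14, 0.001, -1.991]
force: [0.1, 0.0, 0.2]
width: 0.0332
4.6 [ 0.5905656  -0.02852786  0.10195573] [0.14947594 0.04950258 0.2037005 ] 0.033190029604694554
```

```bash
python3 -m inch '0 0 0 0 0 0 0;0 0 0 0 0 0 0;0 0 0 0 0 0 0;0 0 0 0 0 0 0' 25
python3 - <<'E'
from h import *
s=telemetry.get_state();print(s["eef_pos"],s["force"],s["moment"])
C=np.array([.565,-.076]);
for p0 in [np.array(s["eef_pos"][:2])]:
  d=p0-C;a0=np.degrees(np.arctan2(d[1],d[0]));print(a0,np.hypot(*d))
  for k in range(15,241,15):
    a=np.radians(a0-k);q=.055*np.array([np.cos(a),np.sin(a)])-.055*d/np.hypot(*d);print(k,np.round(q*100,1))
E
```

```text
t: 5.1
eef_pos: [0.5901, -0.0292, 0.1019]
ee_rot: [-3.141, -0.0, -1.991]
force: [-2.0, -5.1, 1.9]
width: 0.0181
[ 0.59006312 -0.02918829  0.10190785] [-2.04851778 -5.14300539  1.93349713] [-1.85580334  0.61909506  0.00676877]
61.83528306026745 0.05309893099605578
15 [ 1.2 -0.8]
30 [ 2.1 -1.9]
45 [ 2.7 -3.3]
60 [ 2.9 -4.7]
75 [ 2.8 -6.1]
90 [ 2.3 -7.4]
105 [ 1.4 -8.6]
120 [ 0.3 -9.5]
135 [ -1.  -10.1]
150 [ -2.4 -10.3]
165 [ -3.8 -10.2]
180 [-5.2 -9.7]
195 [-6.4 -8.9]
210 [-7.3 -7.7]
225 [-7.9 -6.4]
240 [-8.1 -5. ]
```

```bash
python3 -m inch '0 0.6 -0.4 0 0 0 0;0 1.2 -0.8 0 0 0 0;0 1.7 -1.3 0 0 0 0;0 2.1 -1.9 0 0 0 0;0 2.4 -2.6 0 0 0 0;0 2.7 -3.3 0 0 0 0;0 2.8 -4 0 0 0 0;0 2.9 -4.7 0 0 0 0;0 2.9 -4.7 0 0 0 0'
python3 - <<'E'
from h import *
s=telemetry.get_state();print(s["t"],s["eef_pos"],s["force"],s["moment"],s["width"])
f=grab_frame("wrist")
for c in ["top","side"]:
    f=grab_frame(c);save(f,c+"2.png")
    for n in Z:
        for r in pinpoint(c,n)[:1]: print(c,n,np.round(r["location"],1),round(r["p"],2),np.round(at_z(f,r["location"],Z[n]),4))
E
```

```text
t: 6.22
eef_pos: [0.6193, -0.0761, 0.1019]
ee_rot: [-3.141, 0.0, -1.992]
force: [-2.5, -0.2, 2.8]
width: 0.0184
6.225 [ 0.61925574 -0.07613492  0.10192325] [-2.54404307 -0.17816333  2.83995309] [0.16684128 1.02599273 0.04489271] 0.018363205320368888
top back_gauge [334.2 196.7] 0.6 [ 0.559  -0.0751  0.    ]
top crank_handle [342.2 150.2] 0.41 [ 0.6207 -0.0771  0.12  ]
top fence [265.7 215.7] 0.94 [0.517  0.0567 0.024 ]
top scale [248.6 223.4] 0.96 [0.5025 0.0892 0.018 ]
side back_gauge [325.2 269.3] 0.71 [ 0.5616 -0.0831  0.    ]
side fence [279.1 219.5] 0.75 [0.5118 0.0649 0.024 ]
side scale [275.7 218. ] 0.63 [0.5085 0.0837 0.018 ]
```

```bash
python3 -m inch '0 -0.1 -1.4 0 0 0 0;0 -0.6 -2.7 0 0 0 0;0 -1.5 -3.9 0 0 0 0;0 -2.6 -4.8 0 0 0 0;0 -3.9 -5.4 0 0 0 0;0 -5.3 -5.6 0 0 0 0;0 -6.7 -5.5 0 0 0 0;0 -8.1 -5 0 0 0 0;0 -9.3 -4.2 0 0 0 0;0 -9.3 -4.2 0 0 0 0;0 -9.3 -4.2 0 0 0 0'
python3 - <<'E'
from h import *
s=telemetry.get_state();print(s["t"],s["eef_pos"],s["force"],s["width"])
C=np.array([.565,-.076]);d=np.array(s["eef_pos"][:2])-C;print(np.degrees(np.arctan2(d[1],d[0])),np.hypot(*d))
for c in ["top","side","wrist"]:
    f=grab_frame(c);save(f,c+"3.png")
    for n in Z:
        for r in pinpoint(c,n)[:1]: print(c,n,np.round(r["location"],1),round(r["p"],2),np.round(at_z(f,r["location"],Z[n]),4))
f=grab_frame("top")
a=cv2.resize(f["pixels"][195:245,190:310,::-1],None,fx=6.5,fy=6.5,interpolation=cv2.INTER_CUBIC);cv2.imwrite("pics/c3.png",a)
E
```

```text
t: 8.15
eef_pos: [0.5262, -0.1177, 0.1019]
ee_rot: [-3.141, 0.0, -1.991]
force: [-2.0, 4.8, 0.8]
width: 0.0183
8.15 [ 0.52623487 -0.1177183   0.10191369] [-1.9935427   4.76677867  0.83150552] 0.018300967960923294
-132.89859407560192 0.05694867294418554
side back_gauge [323.1 265.6] 0.72 [ 0.5611 -0.0715  0.    ]
side scale [276.1 216.4] 0.8 [0.5105 0.0901 0.018 ]
wrist back_gauge [223.3 187.8] 0.65 [ 0.5667 -0.0792  0.    ]
wrist crank_handle [283.3 277.7] 0.61 [ 0.527 -0.119  0.12 ]
wrist scale [ 89.7 323. ] 0.96 [0.5044 0.0913 0.018 ]
```

View pics/c3.png

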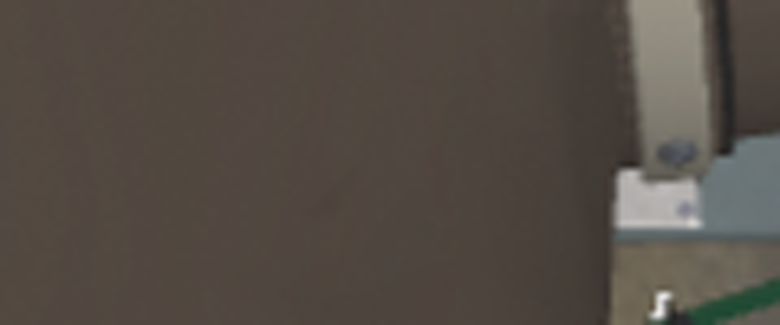

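The arm hides the scale in the top view; I'll look at the side and wrist pictures together, enlarged.

```bash
python3 - <<'E'
import cv2,numpy as np
a=cv2.resize(cv2.imread("pics/side3.png")[180:260,240:360],(600,400),interpolation=cv2.INTER_CUBIC)
b=cv2.imread("pics/wrist3.png")[230:420,0:280];b=cv2.resize(b,(295,200));
c=cv2.resize(cv2.imread("pics/wrist3.png")[280:370,40:160],(505,200),interpolation=cv2.INTER_CUBIC)[:, :505]
b=np.hstack([b,c]);a=np.hstack([a,np.zeros((400,200,3),np.uint8)])
cv2.imwrite("pics/c4.png",np.vstack([a,b]))
E
```

```text
(no output)
```

View pics/c4.png

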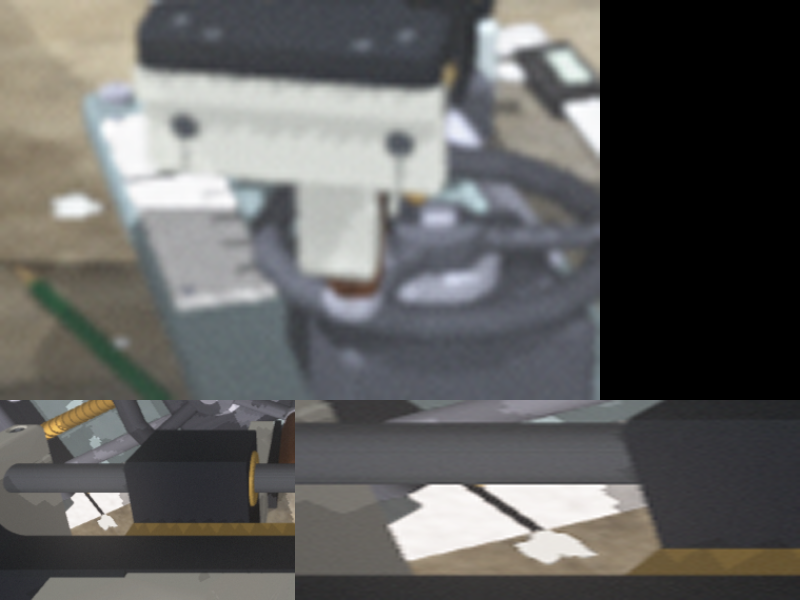

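```bash
python3 - <<'E'
from h import *
P=np.array([[.59006,-.02919],[.61926,-.07613],[.52623,-.11772]])
A=np.c_[2*P,np.ones(3)];x=np.linalg.solve(A,(P**2).sum(1));C=x[:2];r=np.sqrt(x[2]+C@C)
an=np.degrees(np.arctan2(*(P-C).T[::-1]));print(C,r,an)
for k in [5,10,15,20,25,30]:
  a=np.radians(an[0]-360+360-0 if 0 else an[2]-k);print(k,np.round((C+r*np.array([np.cos(a),np.sin(a)])-P[2])*100,2))
print("turned",an[0]-an[2])
E
```

```text
[ 0.56420621 -0.07782512] 0.055079884069155226 [  62.00547301    1.76359504 -133.58856965]
5 [-0.33  0.35]
10 [-0.64  0.72]
15 [-0.9   1.12]
20 [-1.14  1.54]
25 [-1.33  1.98]
30 [-1.49  2.43]
turned 195.59404266461817
```

```bash
python3 -m inch '0 -0.3 0.35 0 0 0 0;0 -0.6 0.7 0 0 0 0;0 -0.9 1.1 0 0 0 0;0 -1.1 1.55 0 0 0 0;0 -1.35 2.05 0 0 0 0;0 -1.35 2.05 0 0 0 0;0 -1.35 2.05 0 0 0 0'
python3 -m inch '1 0 0 0 0 0 0;1 0 0 0 0 0 0;1 0 0 0 0 0 0;1 0 0 0 0 0 0;1 0 0 0 0 0 0;1 0 0 2 0 0 0;1 0 0 5 0 0 0;1 0 0 9 0 0 0;1 0 -5 9 0 0 0;1 0 -10 9 0 0 0;1 0 -15 9 0 0 0;1 0 -15 9 0 0 0'
python3 - <<'E'
from h import *
for c in ["top","wrist"]:
    f=grab_frame(c);save(f,c+"5.png")
    for n in Z:
        for r in pinpoint(c,n)[:1]: print(c,n,np.round(r["location"],1),round(r["p"],2),np.round(at_z(f,r["location"],Z[n]),4))
a=cv2.resize(cv2.imread("pics/top5.png")[195:240,200:310],(770,315),interpolation=cv2.INTER_CUBIC)
b=cv2.resize(cv2.imread("pics/wrist5.png"),(380,285));a=np.vstack([a,np.hstack([b,np.zeros((285,390,3),np.uint8)])])
cv2.imwrite("pics/c5.png",a)
E
```

```text
t: 9.82
eef_pos: [0.5128, -0.0975, 0.1019]
ee_rot: [-3.141, -0.0, -1.991]
force: [-0.8, -1.8, 0.9]
width: 0.0181
t: 11.32
eef_pos: [0.5123, -0.2502, 0.1914]
ee_rot: [3.141, -0.001, -1.995]
force: [-0.0, 0.3, 0.2]
width: 0.0881
top fence [248.5 217.3] 0.9 [0.5135 0.0892 0.024 ]
top scale [249.8 221.3] 0.7 [0.5066 0.087  0.018 ]
wrist back_gauge [136.6 206.3] 0.74 [ 0.5638 -0.0771  0.    ]
```

View pics/c5.png

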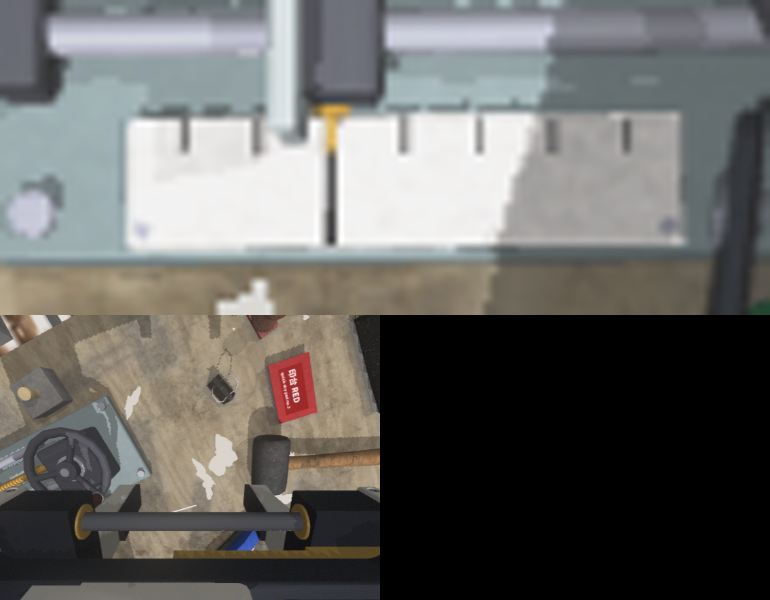

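```bash
python3 - <<'E'
from h import *
f=grab_frame("top");a=f["pixels"].astype(float)
def cen(w): w=np.clip(w,0,None);return (w*np.arange(242,254)).sum()/w.sum()
for r in range(213,230):
    p=a[r,242:254]; g=p.mean(1); y=p[:,0]-p[:,2]
    print(r,"dark",round(cen(np.median(g)-25-g),2),"brass",round(cen(y-25),2),y.max())
s=telemetry.get_state();print(s["eef_pos"],s["force"],s["t"])
for u in (247,248):print(at_z(f,(u,216),.024)[1],at_z(f,(u,225),.022)[1])
E
```

```text
213 dark 243.4 brass 246.83 130.0
214 dark 243.58 brass 246.83 130.0
215 dark 244.66 brass 246.82 133.0
216 dark 246.8 brass 246.7 73.0
217 dark 246.8 brass nan 8.0
218 dark 246.81 brass nan 3.0
219 dark 246.82 brass nan 2.0
220 dark 246.82 brass nan 2.0
221 dark 246.81 brass nan 3.0
222 dark 246.81 brass nan 3.0
223 dark 246.8 brass nan 3.0
224 dark 246.8 brass nan 3.0
225 dark 246.7 brass nan 3.0
226 dark 246.69 brass nan 3.0
227 dark 246.69 brass nan 3.0
228 dark 246.7 brass nan 2.0
229 dark 246.69 brass nan 3.0
[ 0.51302009 -0.24699267  0.19207397] [ 0.10853284 -0.37818775 -0.55234273] 11.875
0.09210525408043274 0.09186469113482902
0.09021046038566993 0.08997020165820781<stdin>:3: RuntimeWarning: invalid value encountered in scalar divide
```

```bash
python3 -c "
from station import arm;print(arm.job_done())"
```

```text
the job is handed in; nothing more can be done
None
```

The back gauge is set: the brass pointer now stands at the long mark, and the job is handed in. I gripped the crank handle and turned the wheel clockwise about 221°, which moved the fence about 49 mm. I then let go and moved the gripper up and clear, without touching the fence.

- **Final position:** the last top picture puts both the pointer and the long mark at column 246.8. They agree to within about 0.3 mm, including the pointer standing slightly above the scale.
- **Robot state:** at about 11.9 s the gripper was open and away from everything, with tool force near zero. The wrist force readings taken while cranking were about 6 N or less.
- **Checks that disagreed or failed:** the networks' estimates of the fence and scale scattered by up to about 2 cm, so I used my own pixel measurements instead. The arm hid the pointer from the cameras at my last check before the end of the turn, so I set the last stretch by the wheel angle and confirmed it after letting go.

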